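# Lock a model fin into the finishing stand

### The job

Fix the grey fin with the red filler patches in the finishing stand: lower its foot into the socket with the brass cross pin in the two slots (either way round), press it down against the spring, and turn it clockwise seen from above to the end of its travel. Let the spring lift the pin fully up into the locking notches, so that the fin stands upright and locked when you let go. Leave the yellow fin and everything else on the bench where they are.

Things in the scene. Friction and masses are not known exactly. Their poses are not given: they have to be found in the camera images.
- fin: Grey model fin with red filler patches, standing upright on its round foot, loose, about 0.2 kg, 131 mm tall. Origin: centre of the foot's underside; z up, x along the chord to the rounded nose. Foot: aluminium spigot 52 mm in diameter, 38 mm high, bottom edge chamfered to 40 mm over 7 mm; black collar 72 mm in diameter, z 38 to 46 mm; blade above. The foot is the same both ways round.
- fin_grip (a point): Grip point on the fin's vertical axis in the blade, 100 mm above the foot's underside. The blade reaches from z = 46 to 131 mm, is 24 mm thick along the fin's y, flat and parallel-sided from x = -24 to +26 mm; nose at x = +40 mm, thin tail at x = -60 mm. Grip across the thickness.
- fin_pin (a point): Middle of the brass cross pin through the foot, on the fin's axis, 14 mm above the foot's underside. The pin is round, 9 mm in diameter, runs along the fin's x and sticks out of the foot on both sides, 84 mm end to end.
- stand: Finishing stand, fixed: dark round base 120 mm in diameter, 8 mm thick, with an upright aluminium socket tube, outside diameter 76 mm, bore 55 mm, rim 64 mm above the bench. Origin: centre of the underside, z up; x is the LOCKED direction of the cross pin. Locked, the fin's origin is 35.5 mm above the stand's and its x lies along the stand's x, either way round.
- plunger (a joint): Red spring disc, 46 mm in diameter, in the socket; the foot lands on it. Value: how far it is pressed down (m), 0 free (top 44 mm above the bench) to 0.020. Spring 3 N at first plus 0.5 N per mm. An unlocked fin rests on it, origin about 44 mm up; locked 0.0085 (7 N); while turning 0.0125 to 0.0165 (10 to 11 N).
- slot0 (a point): Middle of one slot's mouth at the rim (64 mm high), 32.5 mm from the axis, 60 degrees counter-clockwise (from above) of the stand's +x; yellow marks on both sides. The slot is open at the top, 30 degrees wide (14 mm at the bore). From its foot a channel runs 60 degrees clockwise to notch0: floor 37 mm, roof 50 mm above the bench, so the fin turns with its origin 27.5 to 31.5 mm up.
- slot1 (a point): The same for the opposite slot, whose channel leads clockwise to notch1.
- notch0 (a point): Point on the rim (64 mm high, red dot) above one locking notch, 32.5 mm from the axis on the stand's +x. Under it the channel's roof rises to 54 mm, and the pin springs up into it. A wall stops the turn about 6 degrees past the notch's middle.
- notch1 (a point): The same above the opposite notch, on the -x axis.
- done_fin: Finished yellow fin with white stripe on an identical foot, same sizes as the grey one, standing upright; leave it alone. Origin: centre of the underside.
- jar: Closed red jar with black lid, 54 mm in diameter, 62 mm high; origin centre of its underside; leave it.
- cup: Empty white mixing cup, 60 mm across the rim, 55 mm high; origin centre of its underside; leave it.
- tube: Yellow filler tube lying down, 131 mm long, 47 mm wide, 26 mm high; origin near the middle of its underside, x towards the cap; leave it.
- pliers: Pliers with orange handles lying flat, about 180 mm long, 60 mm wide, 12 mm high; origin by the pivot, at the underside, x towards the jaws; leave them.
- sanding_block: Cork sanding block, 90 x 56 x 32 mm; origin centre of its underside, x along its length; leave it.
- marker: Black marker with blue cap lying down, 129 mm long, 18 mm thick; origin near the middle of its underside, x towards the cap; leave it.
Things that resemble listed ones, but are neither listed nor needed, are in the scene too. Leave any blue look-alike of the fin alone.

How it is judged:
By the outcome, as a careful person would: the job done as asked, in the order asked, and still so for the second after the job is handed in, with the robot touching nothing.
It also fails if it takes over 64 s, if anything falls off the work surface, if the arm or the gripper's body presses on something with over 40 N, if the wrist force passes 120 N, or if a joint passes its speed limit or range.

### The arm

A 6-joint arm with a two-finger parallel gripper is mounted at the origin on the work surface. World frame = base frame: x ahead of the robot, y to its left, z up, the work surface at z = 0. Lengths are in m, angles in rad, forces in N, time in s.
With the tool pointing down it reaches from about 0.325 to 0.775 m from the base axis. Payload 5.5 kg.
Tool frame: the origin (TCP) lies between the finger pads; the fingertips stand 25 mm ahead of it and the grasp point (between the pads) lies 6 mm ahead of it; z points along the fingers, y is the direction in which the jaws open and shut (so a half turn about z gives the same grasp; the last joint's range is limited). The gripper opens to 85 mm and grips with 20 to 120 N. Pads are 22 mm wide; open, the fingers measure 114 mm over their backs; the gripper's body (76 mm by 85 mm) begins 54 mm behind the grasp point. The pads swing forward as they close: fully open they stand 13 mm farther back than shut.
Start: joints at [-1.362, 0.091, 1.231, -0, 1.82, -0.057], TCP at [0.158, -0.579, 0.256] pointing down, gripper open.
Joint ranges: [-2.87, 2.87], [-0.86, 2.18], [0.17, 2.46], [-1.51, 4.65], [0.06, 2.69], [-2.65, 2.65]. Speed limits (rad/s): [2.57, 2.57, 3.01, 3.14, 3.14, 3.14].

### API

Orientations are given as a rotation vector (axis times angle).
In Python, from cell import robot, read_camera, camera_params, sign_off gives the robot as it stands.
- The arm moves only by the tool move_arm, never from a script. Its argument "rows" is text: rows parted by semicolons, each of 5 numbers parted by spaces: the closure in counts, from 0 (fully open) to 255 (shut), then the shift along the tool's x, y, z in m, then the turn about the tool's z in degrees. A call has 1 to 10 rows; each row is the pose to reach, as a shift and turn from the pose commanded when the call began, along the tool's axes at that moment; what a row does not reach only later rows make up. A row lasts 1/8 s, in which the tool goes at most 62.5 mm and 10.7 degrees, less where a joint would pass 70% of its speed; a pose out of reach is approached as far as the arm can. A call with a gripper value outside its range is refused whole. The fingers move at their own pace and stop on an object; the grip force is fixed at half the most. Time passes only in rows, so rows that repeat a pose let the fingers close. It gives the time, the measured TCP pose, the force and the opening at its end, in the units of the state.
- robot.read_state(): the state, without advancing time (a new reading comes with each control period).
- read_camera(name): name is "scene" or "top"; returns the picture (384x512x3 uint8, blue, green, red); there is no depth.
- camera_params(name): a dict with "camera_matrix" (3x3 intrinsics, pixels), "k1" (the pictures are not rectified: a ray, as slopes to the right and down, at radius r is drawn at 1 + k1 r^2 times it, then the intrinsics apply), "position" and "rotation" of the camera in the world. Camera axes: x right, y down, z forward; pixel columns grow to the right and rows downward; lengths in m; the calibration is good to about 2 mm. A picture is of the moment at which its call begins. camera_params takes no time and is no camera call.
- sign_off(): hands the job in, once; it reports no verdict.
The state is a dict: "t": time; "q": joint angles; "joint_velocities": joint speeds; "joint_torque": joint torques, N m; "position": TCP position; "tcp_rot": TCP orientation; "contact_force": force on the tool from outside, world axes, zero at the start; "wrist_torque": the same for the moment, N m; "finger_gap": opening from 0.0 (shut) to 1.0 (fully open).
Only numpy, scipy, OpenCV 4.12 (cv2) and the standard library are available. Lean on these libraries where they do the work, as an engineer would, in place of code of your own. Each camera call takes 0.05 s, during which the arm holds its last target.

## Working session

There is one attempt and no reset: what is moved stays moved. The work goes in short steps, Python scripts to look and compute and a tool call to move; the robot and the scene stay as the last step left them, time stands still between calls to the robot, and variables do not carry over. Pictures are saved under pics/ and viewed, and the job is handed in when it is done.

Besides the shell and the picture viewer there is one more tool, called after "Emit:" in YAML: its name, and indented under it one key for each argument. move_arm: Moves the arm, as the interface text tells. Its arguments: {"type":"object","properties":{"rows":{"type":"string"}},"required":["rows"]}

```bash
mkdir -p pics; ls; python3 - <<'E'
from cell import robot, read_camera, camera_params
import cv2
for n in("scene","top"):
    im=read_camera(n); cv2.imwrite(f"pics/{n}0.png",im); p=camera_params(n); print(n,p)
print(robot.read_state())
E
```

```text
pics
scene {'camera_matrix': array([[461.18705749,   0.        , 258.92367942],
       [  0.        , 461.18705749, 191.07561775],
       [  0.        ,   0.        ,   1.        ]]), 'k1': 0.022774765167817075, 'position': array([ 0.94837458, -0.7352415 ,  0.82403137]), 'rotation': array([-2.24785306, -0.58848768,  0.23694121])}
top {'camera_matrix': array([[481.20571805,   0.        , 257.93535526],
       [  0.        , 481.20571805, 193.8749596 ],
       [  0.        ,   0.        ,   1.        ]]), 'k1': -0.20768484470157114, 'position': array([ 0.33913946, -0.01961075,  1.25890265]), 'rotation': array([-2.08526923,  2.12567811, -0.22533246])}
{'t': 0.1, 'q': array([-1.36172811e+00,  9.18086344e-02,  1.23179241e+00, -4.43037498e-06,
        1.81978983e+00, -5.66954997e-02]), 'joint_velocities': array([ 0.00035107, -0.00218665, -0.00267817,  0.00023379, -0.00087334,
       -0.00017148]), 'joint_torque': array([ 3.40248560e-03, -4.60217142e+01, -4.19216752e+01,  5.72812019e-05,
        1.06478180e-02, -3.92476170e-05]), 'position': array([ 0.15754358, -0.57872924,  0.25523367]), 'tcp_rot': array([-3.11212031e+00, -4.15993981e-01,  2.21591733e-04]), 'contact_force': array([ 0.49370772, -0.50350907,  0.58843498]), 'wrist_torque': array([-0.00440744, -0.01238648,  0.03108476]), 'finger_gap': 0.9986811994125997}
```

View pics/scene0.png

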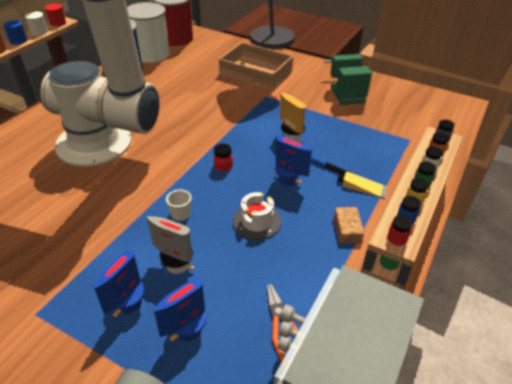

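View pics/top0.png

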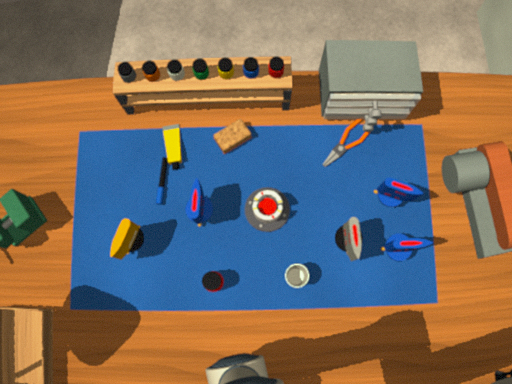

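Grey fin at top ≈(352,238), scene ≈(172,245); stand at top ≈(267,207). I'll enlarge both.

```bash
python3 - <<'E'
import cv2, numpy as np
t=cv2.imread("pics/top0.png"); s=cv2.imread("pics/scene0.png")
def c(im,x,y,w,h,k): return cv2.resize(im[y:y+h,x:x+w],None,fx=k,fy=k,interpolation=cv2.INTER_CUBIC)
cv2.imwrite("pics/z1.png",np.hstack([c(t,237,177,60,60,6.5),c(t,325,208,60,60,6.5)]))
cv2.imwrite("pics/z2.png",np.hstack([c(s,225,180,65,65,6),c(s,140,208,65,65,6)]))
E
```

```text
(no output)
```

View pics/z1.png

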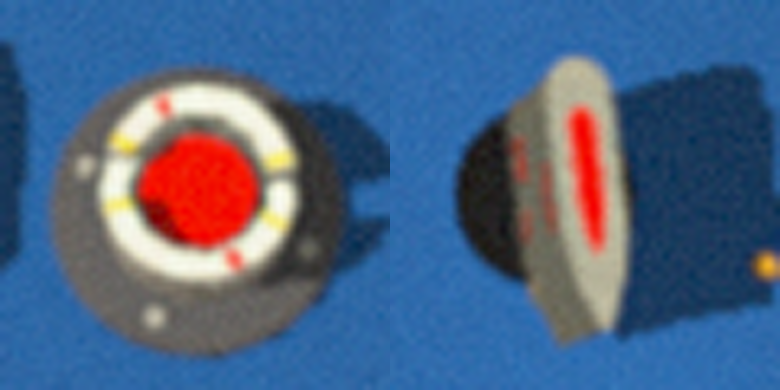

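View pics/z2.png

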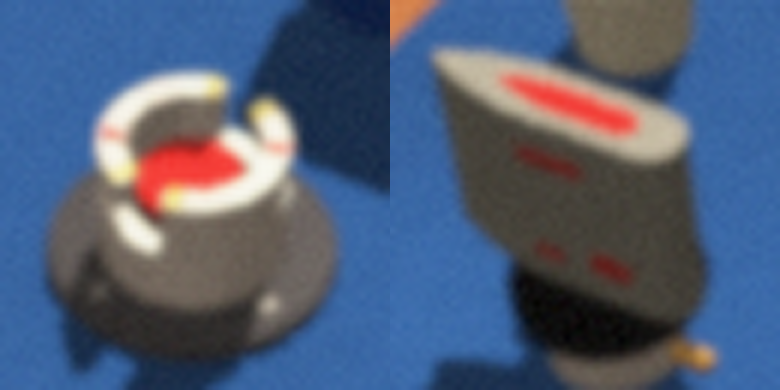

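The stand's slots (yellow pairs) and red notch dots are clear, as is the fin's light top face with nose toward image-up. Next I measure them.

```bash
cat > h.py <<'E'
import cv2, numpy as np
from cell import camera_params
from scipy.spatial.transform import Rotation as R
P={n:camera_params(n) for n in("scene","top")}
def ray(n,px):
    p=P[n]; u=cv2.undistortPoints(np.float64(px).reshape(-1,1,2),p["camera_matrix"],np.array([p["k1"],0,0,0.])).reshape(-1,2)
    return p["position"], R.from_rotvec(p["rotation"]).apply(np.c_[u,np.ones(len(u))])
def plane(n,px,z):
    o,d=ray(n,px); return o+d*((z-o[2])/d[:,2])[:,None]
def proj(n,X):
    p=P[n]; Rw=R.from_rotvec(p["rotation"]).inv()
    return cv2.projectPoints(np.float64(X).reshape(-1,1,3),Rw.as_rotvec(),-Rw.apply(p["position"]),p["camera_matrix"],np.array([p["k1"],0,0,0.]))[0].reshape(-1,2)
def circ(p):
    A=np.c_[2*p[:,:2],np.ones(len(p))]; s=np.linalg.lstsq(A,(p[:,:2]**2).sum(1),rcond=None)[0]
    return s[:2],np.sqrt(s[2]+s[:2]@s[:2])
def blobs(m,x0,y0,x1,y1,amin=2):
    mm=np.zeros_like(m); mm[y0:y1,x0:x1]=m[y0:y1,x0:x1]
    n,l,st,c=cv2.connectedComponentsWithStats(mm.astype(np.uint8))
    return [(st[i,4],c[i],l==i) for i in range(1,n) if st[i,4]>=amin]
E
python3 - <<'E'
from h import *
for n,rs,rf in(("top",(237,177,297,237),(325,208,372,268)),("scene",(225,180,290,245),(140,208,205,273))):
    im=cv2.imread(f"pics/{n}0.png").astype(int); b,g,r=im[...,0],im[...,1],im[...,2]
    print(n)
    red=(r>150)&(r-g>75)&(r-b>75)
    yel=(r>150)&(g-b>50)&(r-b>50)&(r-g<80)
    for a,c,m in blobs(red,*rs): print(" red",a,c,plane(n,[c],.064)[0][:2], plane(n,[c],.044)[0][:2])
    for a,c,m in blobs(yel,*rs): print(" yel",a,c,plane(n,[c],.064)[0][:2])
    wh=(im.min(2)>165); wh[:rs[1]]=0; wh[rs[3]:]=0; wh[:,:rs[0]]=0;wh[:,rs[2]:]=0
    ys,xs=np.nonzero(wh); w=plane(n,np.c_[xs,ys],.064); 
    if n=="top":
        c,rad=circ(w); print(" ring c",c,rad,len(w))
    for a,c,m in blobs(red,*rf):
        ys,xs=np.nonzero(m); w=plane(n,np.c_[xs,ys],.131)[:,:2]
        e=np.linalg.eigh(np.cov(w.T))[1][:,1] if a>4 else 0
        print(" finred",a,c,w.mean(0),e,np.degrees(np.arctan2(e[1],e[0])) if a>4 else '')
    f=(im.min(2)>115)&(im.max(2)-im.min(2)<60)|red
    for a,c,m in blobs(f,*rf,30):
        m=cv2.morphologyEx(m.astype(np.uint8),cv2.MORPH_CLOSE,np.ones((3,3)))
        ys,xs=np.nonzero(m); w=plane(n,np.c_[xs,ys],.131)[:,:2]; e=np.linalg.eigh(np.cov(w.T))[1][:,1]
        e=e*np.sign(e[0]); pr=w@e; nn=np.array([-e[1],e[0]]); q=w@nn
        print(" face",a,c,w.mean(0),np.degrees(np.arctan2(e[1],e[0])),"ext",pr.min(),pr.max(),np.ptp(pr),np.ptp(q),"org@nose-40",e*(pr.max()-.04)+nn*(q.min()+q.max())/2)
E
```

```text
top
 red 5 [261.6 192.8] [ 0.60466526 -0.02743107] [ 0.60910956 -0.02756196]
 red 241 [267.73029046 205.73029046] [ 0.57086556 -0.04225546] [ 0.57474414 -0.04263449]
 yel 12 [255.5 198.5] [ 0.59015913 -0.01165716]
 yel 11 [279.63636364 201.09090909] [ 0.58223728 -0.07270689]
 yel 12 [254.83333333 208.08333333] [ 0.56545341 -0.0095385 ]
 yel 11 [278.81818182 210.36363636] [ 0.55839349 -0.06997537]
 ring c [ 0.57361241 -0.04052442] 0.03331789696509125 281
 finred 93 [354.94623656 234.38709677] [ 0.48417304 -0.24690584] [-0.99795347 -0.06394425] -176.3337627944808
 face 341 [354.85630499 235.48973607] [ 0.48167779 -0.24674951] 3.688996206298347 ext 0.4107375577583226 0.5097585455145868 0.09902098775626417 0.02540677767821342 org@nose-40 [ 0.48662974 -0.24654537]
scene
 red 132 [255.28787879 207.89393939] [ 0.57854063 -0.05759312] [ 0.56880856 -0.039761  ]
 yel 3 [260.33333333 194.33333333] [ 0.56626934 -0.0106747 ]
 yel 5 [268.2 198. ] [ 0.5888949  -0.01258529]
 yel 8 [245.75  208.125] [ 0.55952459 -0.06941095]
 yel 9 [253.33333333 212.55555556] [ 0.58214062 -0.07330713]
 finred 17 [141.70588235 209.23529412] [ 0.40443736 -0.24069953] [0.01981096 0.99980374] 88.8648411546341
 finred 99 [170.27272727 225.13131313] [ 0.48459971 -0.24799191] [-0.99842775 -0.05605375] -176.78667234155262
 face 343 [169.22157434 224.66763848] [ 0.48171236 -0.24796419] 3.9253336394006855 ext 0.4104055141967703 0.5094561982958956 0.09905068409912532 0.025165971435359424 org@nose-40 [ 0.48754338 -0.24750719]
```

```bash
cat >> h.py <<'E'
def togo(s,x,y,z,yaw):
    """tool-axis shift and z turn; yaw = world angle (deg) of tool y"""
    Rt=R.from_rotvec(s["tcp_rot"]); d=Rt.inv().apply(np.array([x,y,z])-s["position"])
    ty=Rt.apply([0,1,0]); cur=np.degrees(np.arctan2(ty[1],ty[0])); dy=(yaw-cur+180)%360-180
    print("shift mm",np.round(d*1e3,1),"turn",round(-dy,2),"cur yaw",round(cur,2),"tilt",np.round(Rt.apply([0,0,1]),4))
E
python3 - <<'E'
from h import *; from cell import robot
s=robot.read_state(); togo(s,.487,-.247,.235,3.8-90)
E
```

```text
shift mm [ 405.  -233.5   20.7] turn 11.43 cur yaw -74.77 tilt [-4.0e-04  1.8e-03 -1.0e+00]
```

Emit:
move_arm:
  rows: "105 0.05 -0.029 0.002 2; 105 0.1 -0.058 0.005 4; 105 0.15 -0.087 0.008 6; 105 0.2 -0.116 0.01 8; 105 0.25 -0.145 0.013 10; 105 0.3 -0.174 0.016 11.4; 105 0.35 -0.203 0.018 11.4; 105 0.405 -0.2335 0.0207 11.4; 105 0.405 -0.2335 0.0207 11.4; 105 0.405 -0.2335 0.0207 11.4"

```text
t: 1.35
position: [0.4869, -0.2472, 0.2351]
tcp_rot: [-3.14, -0.106, 0.002]
contact_force: [-0.4, 0.1, -0.0]
finger_gap: 0.59
```

```bash
python3 - <<'E'
from h import *; from cell import robot,read_camera
a=read_camera("top"); b=read_camera("scene"); 
cv2.imwrite("pics/v1.png",np.hstack([cv2.resize(a[150:300,280:440],None,fx=2.5,fy=2.5),cv2.resize(b[150:300,100:260],None,fx=2.5,fy=2.5)]))
s=robot.read_state(); print(s["t"],s["position"],s["finger_gap"],s["contact_force"]); togo(s,.487,-.247,.105,3.8-90)
E
```

```text
1.45 [ 0.48633946 -0.24820179  0.2354964 ] 0.5875492244662547 [-0.92751057 -1.48167894  0.24501453]
shift mm [  0.8  -1.2 130.5] turn -0.06 cur yaw -86.26 tilt [-4.e-04 -2.e-04 -1.e+00]
```

View pics/v1.png

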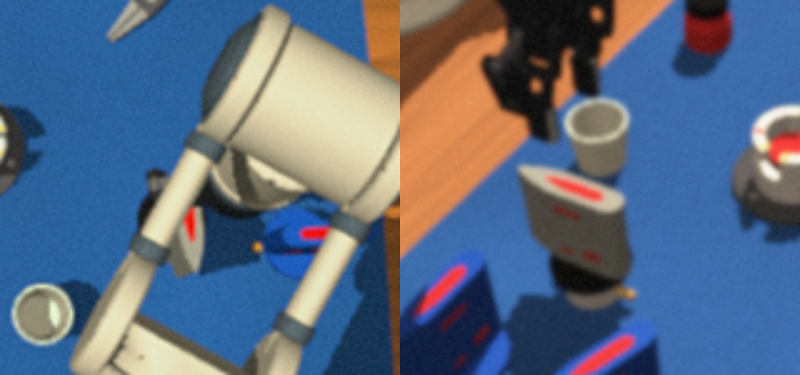

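The gripper (right panel ≈(540,110)) hangs open above the fin with clearance from the cup and blue fins. Descending.

Emit:
move_arm:
  rows: "105 0 0 0.03 0; 105 0 0 0.06 0; 105 0 0 0.085 0; 105 0 0 0.105 0; 105 0 0 0.12 0; 105 0 0 0.13 0; 105 0 0 0.13 0; 105 0 0 0.13 0"

```text
t: 2.45
position: [0.4875, -0.2474, 0.1065]
tcp_rot: [3.139, 0.105, 0.002]
contact_force: [0.1, -0.2, -0.2]
finger_gap: 0.586
```

```bash
python3 - <<'E'
from h import *; from cell import robot,read_camera
b=read_camera("scene"); a=read_camera("top")
cv2.imwrite("pics/v2.png",np.hstack([cv2.resize(a[190:280,310:400],None,fx=4,fy=4),cv2.resize(b[190:280,120:210],None,fx=4,fy=4)]))
s=robot.read_state(); print(s["t"],s["position"],s["finger_gap"],s["contact_force"]); togo(s,.487,-.247,.105,3.8-90)
E
```

```text
2.55 [ 0.48750508 -0.24742998  0.10658278] 0.5911323724774299 [ 0.56309582 -0.08573135 -0.1019019 ]
shift mm [-0.5 -0.5  1.6] turn 0.04 cur yaw -86.16 tilt [ 1.4e-03 -8.0e-04 -1.0e+00]
```

View pics/v2.png

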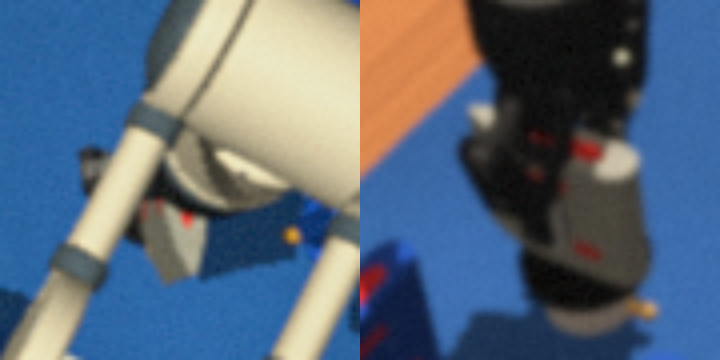

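The fingers straddle the blade (right panel: near finger ≈(530,190)). I'll close, and lift only after checking.

Emit:
move_arm:
  rows: "255 0 0 0 0; 255 0 0 0 0; 255 0 0 0 0; 255 0 0 0 0; 255 0 0 0 0; 255 0 0 0 0; 255 0 0 0 0; 255 0 0 0 0"

```text
t: 3.55
position: [0.4873, -0.2475, 0.1061]
tcp_rot: [3.139, 0.105, 0.001]
contact_force: [-0.1, -1.0, 6.0]
finger_gap: 0.276
```

Emit:
move_arm:
  rows: "255 0 0 -0.01 0; 255 0 0 -0.03 0; 255 0 0 -0.055 0; 255 0 0 -0.08 0; 255 0 0 -0.095 0; 255 0 0 -0.105 0; 255 0 0 -0.105 0; 255 0 0 -0.105 0"

```text
t: 4.55
position: [0.4868, -0.2471, 0.2095]
tcp_rot: [-3.139, -0.105, 0.002]
contact_force: [-0.9, 0.5, -1.9]
finger_gap: 0.272
```

```bash
python3 - <<'E'
from h import *; from cell import robot,read_camera
b=read_camera("scene"); a=read_camera("top")
cv2.imwrite("pics/v3.png",np.hstack([cv2.resize(a[190:280,310:400],None,fx=4,fy=4),cv2.resize(b[150:240,120:210],None,fx=4,fy=4)]))
s=robot.read_state(); print(s["t"],s["position"],s["finger_gap"],s["contact_force"],s["wrist_torque"]); togo(s,.574,-.041,.211,83-90)
E
```

```text
4.65 [ 0.48673752 -0.2470947   0.20940472] 0.27200133863560505 [ 0.35400418 -0.41393705 -1.60659354] [-0.02759293 -0.02984053  0.00074631]
shift mm [ 100.8 -199.8   -1.5] turn -79.17 cur yaw -86.17 tilt [-0.0016  0.001  -1.    ]
```

View pics/v3.png

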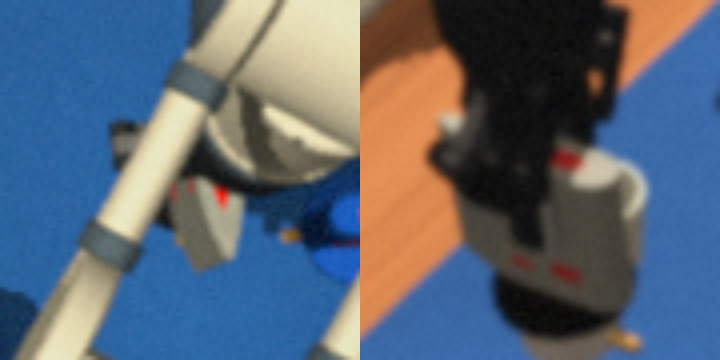

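The fin is held (gap 0.27 ≈ 23 mm, about 1.9 N of weight). I'll carry it over to the stand and turn it.

Emit:
move_arm:
  rows: "255 0.01 -0.02 -0.002 -8; 255 0.022 -0.044 -0.002 -17; 255 0.036 -0.071 -0.002 -27; 255 0.05 -0.099 -0.002 -37; 255 0.065 -0.128 -0.002 -47; 255 0.078 -0.155 -0.002 -57; 255 0.09 -0.178 -0.002 -66; 255 0.098 -0.194 -0.002 -73; 255 0.1008 -0.1998 -0.002 -79.2; 255 0.1008 -0.1998 -0.002 -79.2"

```text
t: 5.9
position: [0.5742, -0.0407, 0.2118]
tcp_rot: [-2.352, -2.082, 0.001]
contact_force: [-0.1, -1.1, -2.0]
finger_gap: 0.276
```

Emit:
move_arm:
  rows: "255 0 0 0 0; 255 0 0 0 0; 255 0 0 0 0"

```text
t: 6.28
position: [0.5742, -0.0415, 0.2126]
tcp_rot: [2.354, 2.081, 0.0]
contact_force: [0.4, -0.2, -2.2]
finger_gap: 0.274
```

```bash
python3 - <<'E'
from h import *; from cell import robot,read_camera
b=read_camera("scene"); a=read_camera("top")
cv2.imwrite("pics/scene4.png",b);cv2.imwrite("pics/top4.png",a)
cv2.imwrite("pics/v4.png",np.hstack([cv2.resize(a[150:250,220:320],None,fx=4,fy=4),cv2.resize(b[130:230,210:310],None,fx=4,fy=4)]))
s=robot.read_state(); print(s["t"],s["position"],s["finger_gap"],s["contact_force"],s["wrist_torque"]); togo(s,.574,-.041,.211,83-90)
E
```

```text
6.375 [ 0.57422689 -0.04141348  0.21262628] 0.2743301209824828 [ 0.32126973  0.22337467 -1.15706381] [-0.00254701 -0.03880929  0.02327075]
shift mm [ 0.4 -0.3  1.6] turn -0.01 cur yaw -7.01 tilt [ 1.e-04  0.e+00 -1.e+00]
```

View pics/v4.png

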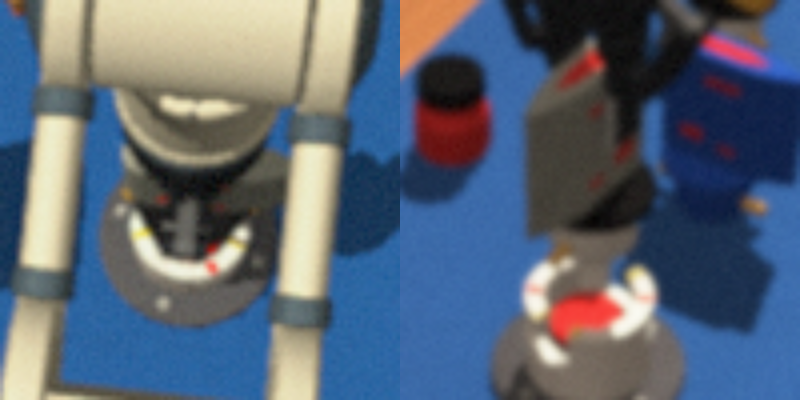

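```bash
python3 - <<'E'
from h import *
im=cv2.imread("pics/scene4.png"); k=8;x0,y0=225,150
big=cv2.resize(im[y0:y0+70,x0:x0+70],None,fx=k,fy=k,interpolation=cv2.INTER_CUBIC)
c=np.array([.5742,-.0411]); z0=.2126-.106; a=np.radians(83)
t=np.linspace(0,2*np.pi,60)
def ring(r,z): return np.c_[c[0]+r*np.cos(t),c[1]+r*np.sin(t),0*t+z]
for X,col in((ring(.036,z0+.038),(0,255,0)),(ring(.02,z0),(0,255,255)),(ring(.026,z0+.007),(255,255,0)),
  (ring(.038,.064),(255,0,255)),([[*(c+s*.042*np.array([np.cos(a),np.sin(a)])),z0+.014] for s in(1,-1)],(0,0,255))):
    for p in proj("scene",X): cv2.circle(big,tuple(int(v) for v in ((p-[x0,y0]+.5)*k)),2,col,-1)
cv2.imwrite("pics/ov4.png",big)
E
```

```text
(no output)
```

View pics/ov4.png

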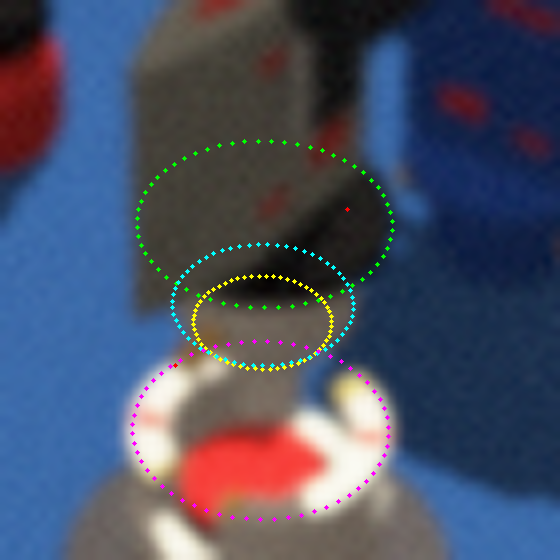

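The prediction (dots) roughly matches, but the brass end at ≈(198,337) blends with the rim behind. I'll raise it 40 mm for a clear check.

Emit:
move_arm:
  rows: "255 0 0 -0.015 0; 255 0 0 -0.03 0; 255 0 0 -0.04 0; 255 0 0 -0.04 0; 255 0 0 -0.04 0; 255 0 0 -0.04 0"

```text
t: 7.12
position: [0.5741, -0.0411, 0.2517]
tcp_rot: [-2.352, -2.082, 0.001]
contact_force: [-0.2, -0.1, -1.5]
finger_gap: 0.271
```

```bash
python3 - <<'E'
from h import *
from cell import robot,read_camera
im=read_camera("scene"); cv2.imwrite("pics/scene5.png",im); s=robot.read_state(); print(s["position"],s["t"])
k=9;x0,y0=225,130
big=cv2.resize(im[y0:y0+65,x0:x0+65],None,fx=k,fy=k,interpolation=cv2.INTER_CUBIC)
c=np.array([.5742,-.0411]); z0=s["position"][2]-.106; a=np.radians(83)
t=np.linspace(0,2*np.pi,60)
def ring(r,z): return np.c_[c[0]+r*np.cos(t),c[1]+r*np.sin(t),0*t+z]
for X,col in((ring(.036,z0+.038),(0,255,0)),(ring(.02,z0),(0,255,255)),(ring(.026,z0+.007),(255,255,0)),
  ([[*(c+s*.042*np.array([np.cos(a),np.sin(a)])),z0+.014] for s in(1,-1)],(0,0,255))):
    for p in proj("scene",X): cv2.circle(big,tuple(int(v) for v in ((p-[x0,y0]+.5)*k)),2,col,-1)
cv2.imwrite("pics/ov5.png",big)
E
```

```text
[ 0.57409294 -0.04115309  0.2518122 ] 7.175
```

View pics/ov5.png

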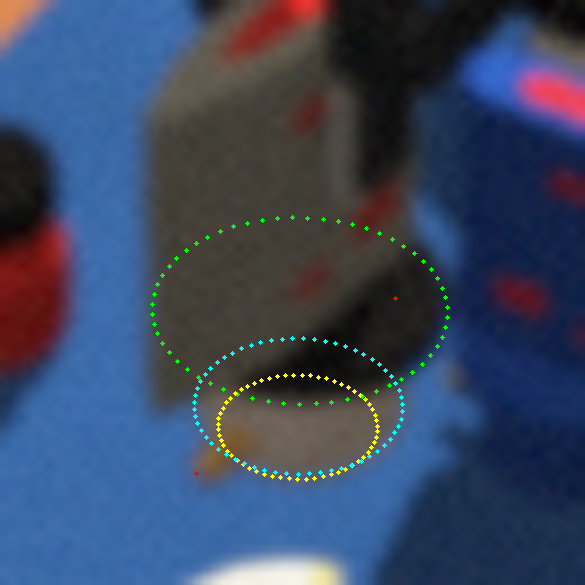

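The foot and pin line up within a pixel (pin end seen ≈(203,474), predicted (196,473)). Lowering into the socket in stages.

Emit:
move_arm:
  rows: "255 0 0 0.02 0; 255 0 0 0.045 0; 255 0 0 0.065 0; 255 0 0 0.08 0; 255 0 0 0.085 0; 255 0 0 0.089 0; 255 0 0 0.092 0; 255 0 0 0.092 0; 255 0 0 0.092 0"

```text
t: 8.3
position: [0.5743, -0.0412, 0.1608]
tcp_rot: [2.352, 2.082, 0.0]
contact_force: [0.1, -0.6, -1.9]
finger_gap: 0.276
```

```bash
python3 - <<'E'
from h import *
from cell import robot,read_camera
im=read_camera("scene"); cv2.imwrite("pics/scene6.png",im); s=robot.read_state(); print(s["position"],s["t"],s["contact_force"],s["wrist_torque"])
k=9;x0,y0=225,150
cv2.imwrite("pics/v6.png",cv2.resize(im[y0:y0+65,x0:x0+65],None,fx=k,fy=k,interpolation=cv2.INTER_CUBIC))
E
```

```text
[ 0.57431724 -0.0411956   0.16080989] 8.35 [-0.21301235  0.21850456 -1.56689871] [ 0.07282999  0.24313605 -0.01534939]
```

View pics/v6.png

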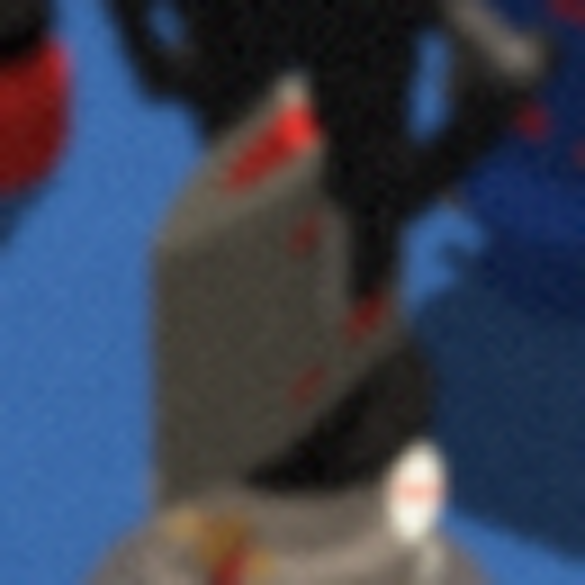

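The foot is in the bore and the pin sits between the yellow marks at ≈(220,540), with no side force. Pressing down.

Emit:
move_arm:
  rows: "255 0 0 0.004 0; 255 0 0 0.008 0; 255 0 0 0.012 0; 255 0 0 0.016 0; 255 0 0 0.016 0; 255 0 0 0.016 0"

```text
t: 9.1
position: [0.5743, -0.0412, 0.1449]
tcp_rot: [2.352, 2.082, 0.0]
contact_force: [-2.0, 0.8, 2.3]
finger_gap: 0.272
```

Emit:
move_arm:
  rows: "255 0 0 0.003 0; 255 0 0 0.006 0; 255 0 0 0.009 0; 255 0 0 0.009 0; 255 0 0 0.009 0; 255 0 0 0.009 0"

```text
t: 9.85
position: [0.5744, -0.0412, 0.1365]
tcp_rot: [2.352, 2.082, 0.001]
contact_force: [-3.8, 0.6, 7.2]
finger_gap: 0.275
```

```bash
python3 - <<'E'
from h import *
from cell import robot,read_camera
im=read_camera("scene"); cv2.imwrite("pics/scene7.png",im); s=robot.read_state(); print(s["position"],s["t"],s["contact_force"],s["wrist_torque"])
k=9;x0,y0=225,150
cv2.imwrite("pics/v7.png",cv2.resize(im[y0:y0+65,x0:x0+65],None,fx=k,fy=k,interpolation=cv2.INTER_CUBIC))
togo(s,.574,-.041,.1355,-67)
E
```

```text
[ 0.57437576 -0.0411658   0.13646957] 9.9 [-4.80168826  0.35414819  6.43856403] [0.18804018 0.89335437 0.08214351]
shift mm [ 0.1 -0.4  1. ] turn 60.03 cur yaw -6.97 tilt [ 8.e-04 -1.e-04 -1.e+00]
```

View pics/v7.png

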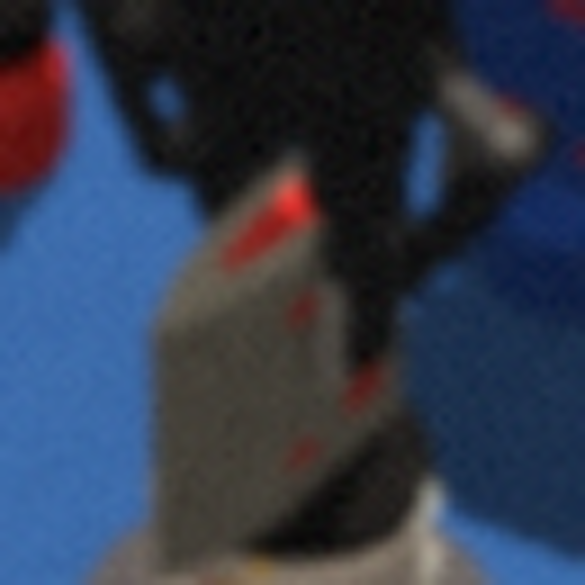

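Emit:
move_arm:
  rows: "255 0 -0.0004 0.0015 0; 255 0 -0.0004 0.0015 0; 255 0 -0.0004 0.0015 4; 255 0 -0.0004 0.0015 8; 255 0 -0.0004 0.0015 12; 255 0 -0.0004 0.0015 16; 255 0 -0.0004 0.0015 20; 255 0 -0.0004 0.0015 20; 255 0 -0.0004 0.0015 20"

```text
t: 11.02
position: [0.5745, -0.0412, 0.1357]
tcp_rot: [2.677, 1.641, 0.003]
contact_force: [-2.4, 0.3, 7.9]
finger_gap: 0.273
```

```bash
python3 - <<'E'
from h import *
from cell import robot,read_camera
im=read_camera("scene"); s=robot.read_state(); print(s["position"],s["t"],s["contact_force"],s["wrist_torque"])
k=9;x0,y0=225,150
cv2.imwrite("pics/v8.png",cv2.resize(im[y0:y0+65,x0:x0+65],None,fx=k,fy=k,interpolation=cv2.INTER_CUBIC))
togo(s,.574,-.041,.1355,-67)
E
```

```text
[ 0.57447012 -0.04119531  0.13568589] 11.075 [-2.3575638   0.77919902  8.01061275] [ 0.13263463  0.74571085 -0.08858309]
shift mm [-0.  -0.5  0.2] turn 40.02 cur yaw -26.98 tilt [ 2.5e-03 -3.0e-04 -1.0e+00]
```

View pics/v8.png

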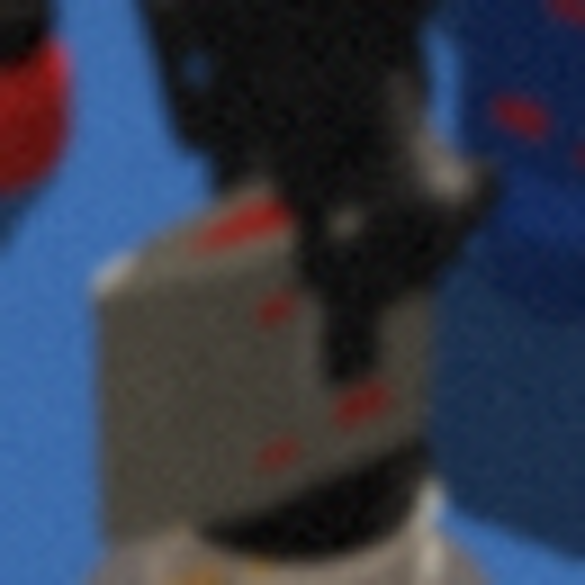

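The fin turned with the gripper under low torque (0.09 Nm), so the pin is in the channel. Continuing.

Emit:
move_arm:
  rows: "255 0 0 0.0008 5; 255 0 0 0.0008 10; 255 0 0 0.0008 15; 255 0 0 0.0008 20; 255 0 0 0.0008 25; 255 0 0 0.0008 30; 255 0 0 0.0008 35; 255 0 0 0.0008 38; 255 0 0 0.0008 40; 255 0 0 0.0008 40"

```text
t: 12.32
position: [0.5749, -0.0414, 0.1352]
tcp_rot: [3.077, 0.626, 0.006]
contact_force: [-1.4, -0.5, 8.3]
finger_gap: 0.28
```

Emit:
move_arm:
  rows: "255 0 0 0 1; 255 0 0 0 2; 255 0 0 0 3; 255 0 0 0 3"

```text
t: 12.82
position: [0.5749, -0.0415, 0.1352]
tcp_rot: [3.092, 0.546, 0.006]
contact_force: [-1.7, -1.5, 9.1]
finger_gap: 0.272
```

```bash
python3 - <<'E'
from h import *
from cell import robot,read_camera
im=read_camera("scene"); s=robot.read_state(); print(s["position"],s["t"],s["contact_force"],s["wrist_torque"])
k=9;x0,y0=225,150
cv2.imwrite("pics/v9.png",cv2.resize(im[y0:y0+65,x0:x0+65],None,fx=k,fy=k,interpolation=cv2.INTER_CUBIC))
togo(s,.574,-.041,.1355,-67)
E
```

```text
[ 0.5748703  -0.04142251  0.1351979 ] 12.875 [-1.8615544  -0.85919537  7.90565478] [-0.02312316  0.47326204 -0.02396212]
shift mm [-0.7 -0.7 -0.3] turn -2.98 cur yaw -69.98 tilt [ 3.8e-03 -8.0e-04 -1.0e+00]
```

View pics/v9.png

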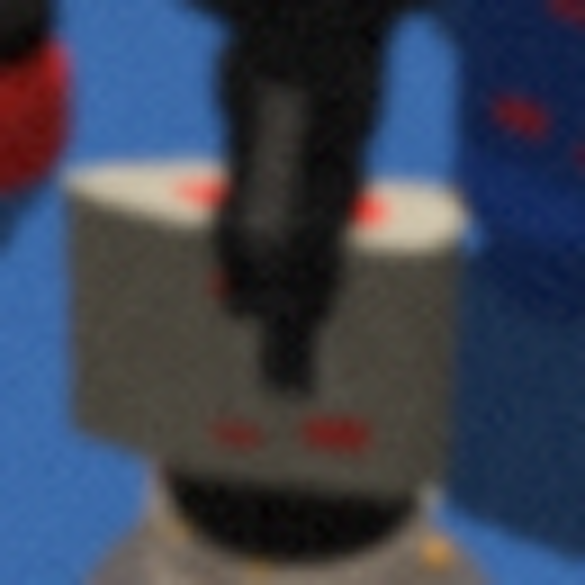

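The blade points to about 20°, with no wall yet (torque 0.02). I'll feel gently for the end of travel.

Emit:
move_arm:
  rows: "255 0 0 0 1; 255 0 0 0 2; 255 0 0 0 3; 255 0 0 0 3"

```text
t: 13.38
position: [0.5749, -0.0413, 0.1352]
tcp_rot: [3.106, 0.465, 0.006]
contact_force: [-1.8, -0.4, 8.1]
finger_gap: 0.275
```

```bash
python3 - <<'E'
from h import *
from cell import robot
s=robot.read_state(); print(s["position"],s["t"],s["contact_force"],s["wrist_torque"]); togo(s,.574,-.041,.1355,-67)
E
```

```text
[ 0.5748652  -0.0412865   0.13520003] 13.375 [-1.83566185 -0.3921325   8.12657357] [0.08114948 0.45665272 0.07338554]
shift mm [-0.7 -0.5 -0.3] turn -5.97 cur yaw -72.97 tilt [ 3.8e-03 -6.0e-04 -1.0e+00]
```

Emit:
move_arm:
  rows: "255 0 0 0 1; 255 0 0 0 1.5; 255 0 0 0 1.5; 255 0 0 0 1.5"

```text
t: 13.88
position: [0.5749, -0.041, 0.1352]
tcp_rot: [3.112, 0.426, 0.006]
contact_force: [-2.3, 1.5, 8.2]
finger_gap: 0.275
```

```bash
python3 - <<'E'
from h import *
from cell import robot
s=robot.read_state(); print(s["position"],s["t"],s["contact_force"],s["wrist_torque"]); togo(s,.574,-.041,.1415,-67)
E
```

```text
[ 0.57488244 -0.04097846  0.13519885] 13.875 [-2.26997921  1.54769853  8.2339415 ] [0.23671353 0.53295769 0.39486148]
shift mm [-0.8 -0.2 -6.3] turn -7.41 cur yaw -74.41 tilt [ 3.8e-03 -1.0e-04 -1.0e+00]
```

The torque rises to 0.39 Nm at about 7° past, so the wall is reached. I'll back off to the notch middle and let it rise.

Emit:
move_arm:
  rows: "255 0 0 0 -2; 255 0 0 0 -4; 255 0 0 0 -6; 255 0 0 0 -6.5; 255 0 0 -0.002 -6.5; 255 0 0 -0.004 -6.5; 255 0 0 -0.005 -6.5; 255 0 0 -0.006 -6.5; 255 0 0 -0.006 -6.5; 255 0 0 -0.006 -6.5"

```text
t: 15.12
position: [0.5748, -0.0412, 0.1404]
tcp_rot: [3.083, 0.6, 0.005]
contact_force: [0.2, -0.5, 6.4]
finger_gap: 0.273
```

```bash
python3 - <<'E'
from h import *
from cell import robot
s=robot.read_state(); print(s["position"],s["t"],s["contact_force"],s["wrist_torque"]); togo(s,.574,-.041,.1415,-67)
E
```

```text
[ 0.57478986 -0.04120309  0.14035599] 15.125 [ 0.21847727 -0.48612335  6.36747588] [ 0.05472635 -0.06554021 -0.04024191]
shift mm [-0.7 -0.5 -1.1] turn -0.97 cur yaw -67.97 tilt [ 3.1e-03 -3.0e-04 -1.0e+00]
```

Emit:
move_arm:
  rows: "255 0 0 -0.001 0; 255 0 0 -0.0015 0; 255 0 0 -0.002 0; 255 0 0 -0.002 0"

```text
t: 15.62
position: [0.5746, -0.0412, 0.1416]
tcp_rot: [3.083, 0.6, 0.003]
contact_force: [3.9, -0.1, 3.1]
finger_gap: 0.274
```

```bash
python3 - <<'E'
from h import *
from cell import robot
s=robot.read_state(); print(s["position"],s["t"],s["contact_force"],s["wrist_torque"]); togo(s,.574,-.041,.1415,-67)
E
```

```text
[ 0.57455154 -0.04119145  0.14155447] 15.625 [ 3.94572618 -0.0802101   3.14622046] [ 0.01578112 -0.89774922 -0.0176004 ]
shift mm [-0.4 -0.4  0.1] turn -0.97 cur yaw -67.97 tilt [ 1.9e-03 -2.0e-04 -1.0e+00]
```

The upward force fell to 3 N at z=0.1416, so the pin has met the notch roof. Releasing.

Emit:
move_arm:
  rows: "220 0 0 0 0; 200 0 0 0 0; 150 0 0 0 0; 105 0 0 0 0; 105 0 0 0 0; 105 0 0 0 0; 105 0 0 0 0; 105 0 0 0 0"

```text
t: 16.62
position: [0.5739, -0.0411, 0.1413]
tcp_rot: [3.084, 0.6, -0.0]
contact_force: [-0.1, -0.3, -0.3]
finger_gap: 0.589
```

```bash
python3 - <<'E'
from h import *
from cell import robot,read_camera
im=read_camera("scene"); s=robot.read_state(); print(s["position"],s["t"],s["contact_force"],s["finger_gap"])
k=9;x0,y0=225,150
cv2.imwrite("pics/v10.png",cv2.resize(im[y0:y0+65,x0:x0+65],None,fx=k,fy=k,interpolation=cv2.INTER_CUBIC))
E
```

```text
[ 0.57387523 -0.04114074  0.14131861] 16.675 [-0.06812039  0.16833937  0.47758646] 0.594353238191383
```

View pics/v10.png

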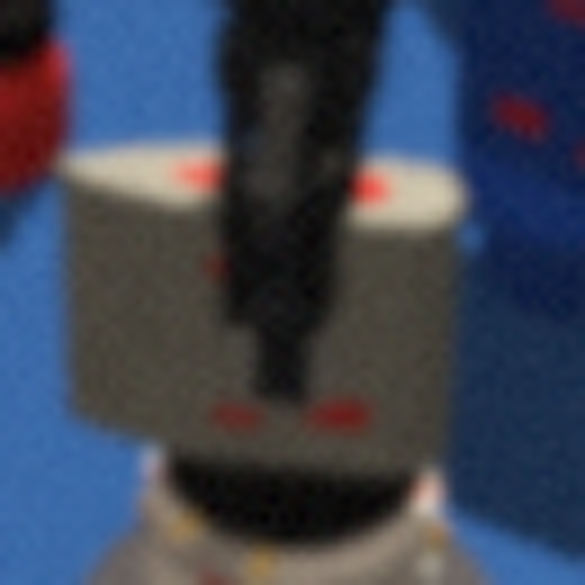

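The fin stands upright and free of the fingers. I'll retreat straight up, then clear the view.

Emit:
move_arm:
  rows: "105 0 0 -0.01 0; 105 0 0 -0.03 0; 105 0 0 -0.06 0; 105 0 0 -0.09 0; 105 0 0 -0.12 0; 105 0 0 -0.14 0; 105 0 0 -0.14 0"

```text
t: 17.55
position: [0.5745, -0.0412, 0.2852]
tcp_rot: [3.082, 0.6, 0.009]
contact_force: [-0.1, 0.1, 1.2]
finger_gap: 0.591
```

```bash
python3 - <<'E'
from h import *
from cell import robot
s=robot.read_state(); print(s["position"],s["finger_gap"]); togo(s,.42,-.30,.28,-68)
E
```

```text
[ 0.574548   -0.04119336  0.28520142] 0.5914869443615307
shift mm [-240.4  181.9    4.5] turn 0.03 cur yaw -67.97 tilt [ 6.e-03 -7.e-04 -1.e+00]
```

Emit:
move_arm:
  rows: "105 -0.04 0.03 0 0; 105 -0.08 0.06 0 0; 105 -0.12 0.09 0 0; 105 -0.16 0.12 0 0; 105 -0.2 0.15 0 0; 105 -0.24 0.18 0 0; 105 -0.24 0.18 0 0; 105 -0.24 0.18 0 0"

```text
t: 18.55
position: [0.419, -0.2976, 0.2809]
tcp_rot: [-3.083, -0.599, 0.0]
contact_force: [0.3, 0.6, 0.0]
finger_gap: 0.586
```

```bash
python3 - <<'E'
from h import *
from cell import robot,read_camera
a=read_camera("top");b=read_camera("scene");cv2.imwrite("pics/top9.png",a);cv2.imwrite("pics/scene9.png",b)
cv2.imwrite("pics/v11.png",np.hstack([cv2.resize(a[170:250,225:305],None,fx=5,fy=5,interpolation=2),cv2.resize(b[150:230,215:295],None,fx=5,fy=5,interpolation=2)]))
for n,im,rf in(("top",a,(240,180,300,235)),("scene",b,(228,155,285,195))):
    im=im.astype(int); g,r=im[...,1],im[...,2]; red=(r>150)&(r-g>75)
    f=(im.min(2)>118)&(im.max(2)-im.min(2)<60)|red
    for ar,c,m in blobs(f,*rf,60):
        m=cv2.morphologyEx(m.astype(np.uint8),cv2.MORPH_CLOSE,np.ones((3,3)));ys,xs=np.nonzero(m)
        for z in(.1665,.175):
            w=plane(n,np.c_[xs,ys],z)[:,:2];e=np.linalg.eigh(np.cov(w.T))[1][:,1];e*=np.sign(e[0]);nn=np.array([-e[1],e[0]]);pr=w@e;q=w@nn
            print(n,z,ar,"yaw",np.degrees(np.arctan2(e[1],e[0])),"ext",np.ptp(pr),np.ptp(q),"org",e*(pr.max()-.04)+nn*(q.min()+q.max())/2)
E
```

```text
top 0.1665 355 yaw 21.782060466684918 ext 0.09727073820656773 0.02531358047174287 org [ 0.57444655 -0.04078132]
top 0.175 355 yaw 21.782060466684914 ext 0.09651387325564503 0.025116615154169797 org [ 0.5723266  -0.04073209]
top 0.1665 92 yaw 46.585024448386115 ext 0.06586348106124496 0.020302936292713625 org [ 0.53052662 -0.0215123 ]
top 0.175 92 yaw 46.58502444838613 ext 0.06535099640984687 0.020144958866366247 org [ 0.52882352 -0.02172358]
scene 0.1665 265 yaw 22.105595942948913 ext 0.09728866207791098 0.026588207177642126 org [ 0.57321123 -0.04104157]
scene 0.175 265 yaw 22.105595942948927 ext 0.09603099792764319 0.026244497702426706 org [ 0.57758194 -0.05021018]
```

View pics/v11.png

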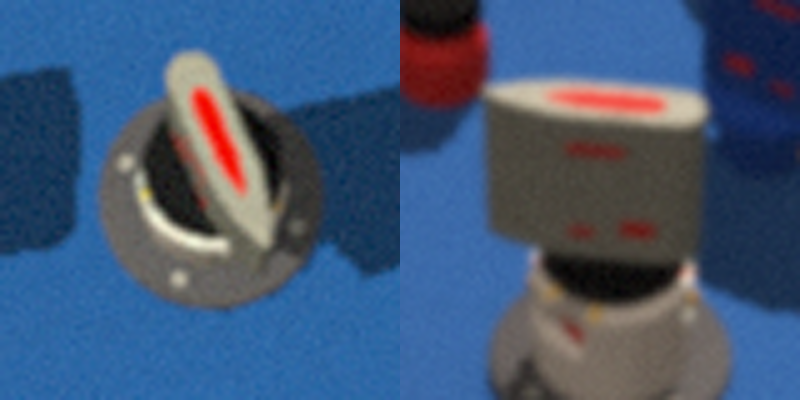

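View pics/scene9.png

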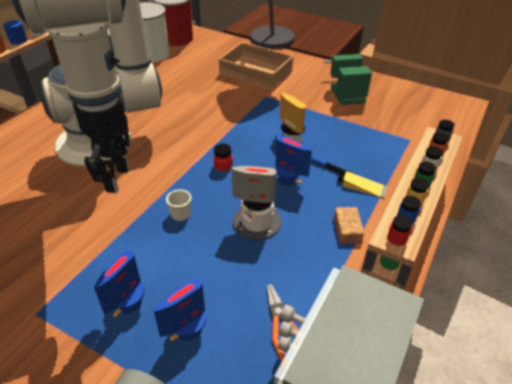

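The two views agree only at the locked height (top at 166.5 mm). There the fin's axis is within 1 mm of the stand's and its yaw is 22°, against about 23° for the notches. Nothing else has moved, and the arm is clear.

```bash
python3 -c "
from cell import sign_off; print(sign_off())"
```

```text
the job is handed in; nothing more can be done
None
```

The grey fin is locked in the finishing stand and standing upright. The job is handed in, at about 18.6 s on the robot's clock against the 64 s limit.

**What I did:** I gripped the blade, lowered the foot into the socket with the pin in the slots and pressed it down against the spring. I then turned it clockwise until I felt the end wall, about 7° past the notch middle at 0.39 Nm. I backed off to the notch middle, let the pin rise until the force showed it had met the notch roof, then released and moved the arm clear.

**Last checks:**
- **Position:** both cameras put the fin's axis within about 1 mm of the stand's, with the top at the locked height of 166.5 mm.
- **Direction:** the fin points to about 22°, against the 23° I measured for the notches. That is within the play and my measuring error.
- **Surroundings:** in the final scene picture, the yellow fin, the blue look-alikes and the other items are where they started. I judged this by eye.

No check failed. I did not tug or twist the fin after releasing it to test the lock.

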